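Build up the stepped former on its studs and lock it with the rod

ROBOT

A 7-joint arm with a two-finger parallel gripper is mounted at the origin on a cart in front of the work surface, level with it; the furniture and walls round the work are solid. World frame = base frame: x ahead of the robot, y to its left, z up, the work surface at z = 0. Lengths are in m, angles in rad, forces in N, time in s.
With the tool pointing down it reaches from about 0.4 to 0.875 m from the base axis. Payload 19.3 kg.
Tool frame: the origin (TCP) lies midway between the tips of the shut fingers; the grasp point (between the pads) lies 19 mm behind it; z points along the fingers, y is the line along which they close (so a half turn about z gives the same grasp; the last joint's range is limited). The gripper opens to 85 mm and grips with 20 to 120 N. Pads are 22 mm wide; open, the fingers measure 114 mm over their backs; the gripper's body (76 mm by 85 mm) begins 54 mm behind the grasp point. The pads swing forward as they close: fully open they stand 13 mm farther back than shut.
Start: joints at [1.098, 0.521, -0.036, 1.599, 0.021, 1.021, -0.113], TCP at [0.245, -0.575, 0.231] pointing down, gripper open.
Joint ranges: [-2.91, 2.91], [-0.3, 2.13], [-1.5, 1.42], [0.17, 2.43], [-1.26, 4.41], [0.16, 1.93], [-2.52, 2.52]. Speed limits (rad/s): [1.89, 1.89, 2.39, 2.39, 3.01, 3.01, 3.01].

INTERFACE

Orientations are given as [roll, pitch, yaw] about the fixed x, y, z axes, in that order (R = Rz(yaw) Ry(pitch) Rx(roll)).
In Python, from workcell import telemetry, grab_frame, calibration, bot, outline_of, landmark_of gives the robot as it stands. The module is installed in compiled form; this text tells all that it offers.
- The arm moves only by the shell command python3 -m inch 'ROWS' [FORCE]. ROWS is JSON, a list of rows, each a list of 7 numbers: the shift along the tool's x, y, z in m, then the turn, a rotation vector about the tool's x, y, z in rad, then the closure, from 0 (fully open) to 1 (shut). A call has 1 to 5 rows; each row shifts and turns the commanded pose from where the row before left it, along the tool's axes as they then stand; what a row does not reach is not made up. A row lasts 1/10 s, in which the tool goes at most 50 mm and 8.59 degrees, less where a joint would pass 70% of its speed; a pose out of reach is approached as far as the arm can. A call is refused whole if a number of a shift passes 0.05 or a number of a turn 0.15, either way. A call with a gripper value outside its range is refused whole. The fingers move at their own pace and stop on an object; FORCE is the grip in N (left out, the last holds). Time passes only in rows, so rows that do not move let the fingers close. It gives the time, the measured TCP pose, the force, the opening and the grip force at its end, in the units of the state.
- telemetry.observe(): the state, without advancing time (a new reading comes with each control period).
- grab_frame(name): name is "side" or "top" or "wrist"; returns the picture (384x512x3 uint8, red, green, blue); there is no depth.
- calibration(name): a dict with "fovy" (degrees; the focal length in pixels is half the picture's height over the tangent of half this angle, whatever the lens; pixels are square), "cx", "cy" (the principal point, pixels), "pose" (4x4, takes a point from camera to world coordinates). Camera axes: x right, y down, z forward; pixel columns grow to the right and rows downward; lengths in m; the calibration is good to about 2 mm. A picture is of the moment at which its call begins: read the wrist's pose just before it. calibration takes no time and is no camera call; for the wrist camera it gives the pose at the moment of the call.
- bot.job_done(): hands the job in; it is judged then, once.
Trained networks look in the newest picture that a camera, given by its name, has taken for a name from the list of things; names that differ only in an ending like _2 or _b are one class to them, and where a whole thing is asked for, a point or a joint stands for the part that bears it (a point fixed in the world has none). Each returns a list of dicts, best first, with "score" (0 to 1); they miss things now and then, are a little off and sometimes report something else, mostly with a low value. They report only what shows in the picture. A call takes as long as a camera call. They do not tell look-alikes from the thing itself.
- outline_of(label, camera): "region" (384x512 bool, what is visible of it) and "rect" ([left, top, right, bottom] in pixels, round what is visible of it).
- landmark_of(label, camera): "xy" ([column, row] in pixels: a listed point, or the origin of a listed thing).
The state is a dict: "clock": time; "qpos": joint angles; "qd": joint speeds; "joint_efforts": joint torques, N m; "position": TCP position; "tool_rot": TCP orientation; "force": force on the tool from outside, world axes, zero at the start; "moment": the same for the moment, N m; "grip_width": finger opening in m; "finger_force": force on a finger pad.
Only numpy, scipy, OpenCV 4.12 (cv2) and the standard library are available. Lean on these libraries where they do the work, as an engineer would, in place of code of your own. Each camera call takes 0.05 s, during which the arm holds its last target. There are 200 camera calls.

TASK

Build the stepped wooden former on the fixture: take the aluminium clamp plate off the studs, slide every wooden layer plate that is there onto the three studs, the largest at the bottom and each smaller one above, all lying flat on one another, then put the clamp plate back on top over the same studs. Finally take the rod from its stand and thread it, knob up, down through the middle holes of the whole stack until it stands on the bottom of the fixture's bore. Leave the other things on the table alone.

Things in the scene. Friction and masses are not known exactly. Their poses are not given: they have to be found in the camera images.
- layer_wide_mid (a point): bare wooden (plywood-look) layer plate of a stepped former, the largest: 160 x 66 mm (may be absent), flat, 14 mm thick. Four through holes: three 15 mm stud holes, whose centres lie at x=-40 y=+12, x=-40 y=-12 and x=+40 y=0 mm from the middle (the end with the two holes is -x), and a 20 mm rod hole in the middle. This point is the plate's centre, half-way up; x along its length, z up
- layer_mid_mid (a point): bare wooden (plywood-look) layer plate of a stepped former, the middle one: 140 x 58 mm (may be absent), flat, 14 mm thick. Four through holes: three 15 mm stud holes, whose centres lie at x=-40 y=+12, x=-40 y=-12 and x=+40 y=0 mm from the middle (the end with the two holes is -x), and a 20 mm rod hole in the middle. This point is the plate's centre, half-way up; x along its length, z up
- layer_narrow_mid (a point): bare wooden (plywood-look) layer plate of a stepped former, the smallest: 120 x 50 mm (may be absent), flat, 14 mm thick. Four through holes: three 15 mm stud holes, whose centres lie at x=-40 y=+12, x=-40 y=-12 and x=+40 y=0 mm from the middle (the end with the two holes is -x), and a 20 mm rod hole in the middle. This point is the plate's centre, half-way up; x along its length, z up
- clamp_plate_mid (a point): aluminium clamp plate 120 x 50 mm, at the start seated on the studs of the fixture, flat, 14 mm thick. Four through holes: three 15 mm stud holes, whose centres lie at x=-40 y=+12, x=-40 y=-12 and x=+40 y=0 mm from the middle (the end with the two holes is -x), and a 18 mm rod hole in the middle. This point is the plate's centre, half-way up; x along its length, z up
- stud_seat (a point): the fixture: a wooden block 180 x 84 x 30 mm screwed to the table, with three upright steel studs 12 mm thick and 56 mm tall (the top 10 mm tapered to 5 mm) that stand on its top face at x=-40 y=+12, x=-40 y=-12 and x=+40 y=0 mm, in the hole pattern of the plates. This point is the middle of its top face, 30 mm above the table, where the mouth of the central rod bore is (16 mm wide, 24 mm deep); x along its length towards the single stud, z up
- bore_floor (a point): the bottom of the fixture's central bore, 6 mm above the table, on its axis; axes as the fixture's
- rod_grip (a point): centre of the black knob (26 mm thick, 40 mm tall, from 110 to 150 mm above the lower end) of the locking rod: a steel rod 14 mm thick, 150 mm long with the knob, lower end tapered to 9 mm. At the start it stands loosely upright in the rod stand, its lower end 6 mm above the table; z along the rod towards the knob. Its turn about z does not matter
- rod_tip (a point): lower end of the locking rod, 130 mm below the knob's centre; same axes
- rod_stand: dark wooden block 64 x 64 x 40 mm, fixed, with a 17 mm bore in the middle, 34 mm deep, in which the rod stands at the start; origin at the middle of its underside
- sand_block: bystander: grey sanding block 48 x 74 x 28 mm; origin at the middle of its underside
- tube: bystander: green-labelled tube 134 x 34 x 26 mm, lying; origin at the middle of its underside
- layer_wide: the layer wide itself (origin at the middle of its underside; axes as its point above)
- layer_mid: the layer mid itself (origin at the middle of its underside; axes as its point above)
- layer_narrow: the layer narrow itself (origin at the middle of its underside; axes as its point above)
- clamp_plate: the clamp plate itself (origin at the middle of its underside; axes as its point above)
- rod: the rod itself (origin at the middle of its underside; axes as its point above)
Not all that is in view belongs to the job. Leave any red look-alike of the rod alone.

How it is judged:
On the way, in this order (a step that is already met when the one before it is completed fails the run):
1. the clamp plate is off the studs (horizontal distance between clamp_plate_mid and stud_seat above 0.09 m), for 0.2 s.
2. every layer plate present lies flat on the studs, largest lowest (horizontal distance between each of layer_wide_mid, layer_mid_mid, layer_narrow_mid and stud_seat below 0.004 m and angle between the x axis of each of layer_wide_mid, layer_mid_mid, layer_narrow_mid and the x axis of stud_seat, either way round below 0.06 rad and angle between each of layer_wide_mid, layer_mid_mid, layer_narrow_mid's own z axis and vertical below 0.05 rad and z of layer_wide_mid in the frame of stud_seat below 0.01 m and z of layer_mid_mid in the frame of stud_seat below 0.024 m and z of layer_narrow_mid in the frame of stud_seat below 0.038 m and z of layer_mid_mid in the frame of layer_wide_mid between 0.01 and 0.017 m and z of layer_narrow_mid in the frame of layer_wide_mid between 0.01 and 0.031 m and z of layer_narrow_mid in the frame of layer_mid_mid between 0.01 and 0.017 m), for 0.2 s.
3. the clamp plate lies flat on top of the layers, over the studs (all of step 2 and horizontal distance between clamp_plate_mid and stud_seat below 0.004 m and angle between the x axis of clamp_plate_mid and the x axis of stud_seat, either way round below 0.06 rad and angle between clamp_plate_mid's own z axis and vertical below 0.05 rad and z of clamp_plate_mid in the frame of layer_wide_mid between 0.01 and 0.045 m and z of clamp_plate_mid in the frame of layer_mid_mid between 0.01 and 0.031 m and z of clamp_plate_mid in the frame of layer_narrow_mid between 0.01 and 0.017 m), for 0.2 s.
At the end, for the whole second after the job is handed in: Layers present on the studs, largest lowest, clamp plate on top: centred within 4 mm, level within 0.05 rad, aligned within 0.06 rad, gaps under 3 mm; the rod within 4 mm of the bore floor, 3 mm of its axis, 0.07 rad of upright; all released and at rest (all of step 3 and horizontal distance between rod_tip and bore_floor below 0.003 m and z of rod_tip in the frame of bore_floor below 0.004 m and angle between rod_tip's own z axis and vertical below 0.07 rad and linear speed of each of layer_wide, layer_mid, layer_narrow, clamp_plate, rod below 0.02 m/s); the robot touches nothing.
It fails at once if the sanding block is pushed more than 5 cm away (distance of sand_block from where it was at the start of the episode above 0.05 m).
It fails at once if the tube is pushed more than 5 cm away (distance of tube from where it was at the start of the episode above 0.05 m).
Of layer_wide, layer_mid, layer_narrow only 2 to 3 are there at a start; the rules pass over those that are not, and their reading is None.
At some moment in a run one of layer_wide, layer_mid, layer_narrow may be knocked a few centimetres aside while the robot is not near it.
It also fails if it takes over 210 s, if anything falls off the work surface, if the arm or the gripper's body presses on something with over 40 N, if the wrist force passes 120 N, or if a joint passes its speed limit or range.

## Working session

There is one attempt and no reset: what is moved stays moved. The work goes in short steps, Python scripts to look and compute and a shell command to move; the robot and the scene stay as the last step left them, time stands still between calls to the robot, and variables do not carry over. Pictures are saved under pics/ and viewed, at most 14 in all, crops included, and the job is handed in when it is done.

```bash
mkdir -p pics; cat > h.py <<'E'
import numpy as np, cv2
from scipy.spatial.transform import Rotation as R
from workcell import telemetry, grab_frame, calibration, bot, outline_of, landmark_of
def ray(cam,xy,z):
    c=calibration(cam); f=192/np.tan(np.radians(c["fovy"])/2); P=np.array(c["pose"])
    d=P[:3,:3]@np.array([(xy[0]-c["cx"])/f,(xy[1]-c["cy"])/f,1]); o=P[:3,3]
    return o+d*(z-o[2])/d[2]
def proj(cam,p):
    c=calibration(cam); f=192/np.tan(np.radians(c["fovy"])/2); P=np.array(c["pose"])
    q=P[:3,:3].T@(np.array(p)-P[:3,3]); return np.array([c["cx"]+f*q[0]/q[2],c["cy"]+f*q[1]/q[2]])
def save(cam,name,s=1):
    im=grab_frame(cam); cv2.imwrite(f"pics/{name}.png",cv2.resize(im[:,:,::-1],None,fx=s,fy=s,interpolation=cv2.INTER_CUBIC)); return im
E
python3 - <<'E'
from h import *
a=save("top","top0",1.5); b=save("side","side0",1.5)
s=telemetry.observe(); print({k:np.round(v,3) for k,v in s.items()})
for c in ("top","side"):
    C=calibration(c); print(c,C["fovy"],np.round(C["pose"],3).tolist())
Z=dict(layer_wide_mid=.007,layer_mid_mid=.007,layer_narrow_mid=.007,clamp_plate_mid=.037,stud_seat=.03,rod_grip=.136,rod_stand=0,sand_block=0,tube=0)
for n,z in Z.items():
    for c in ("top","side"):
        for r in landmark_of(n,c)[:3]: print(n,c,round(r["score"],2),np.round(r["xy"]),np.round(ray(c,r["xy"],z)[:2],3))
E
```

```text
{'clock': np.float64(0.1), 'qpos': array([ 1.098,  0.522, -0.036,  1.6  ,  0.021,  1.021, -0.113]), 'qd': array([ 0.   , -0.002, -0.   ,  0.001,  0.001,  0.   ,  0.   ]), 'joint_efforts': array([ 5.0000e-03, -9.2849e+01,  1.9850e+00, -3.7053e+01,  1.8000e-02,
        5.0000e-03,  0.0000e+00]), 'position': array([ 0.245, -0.575,  0.231]), 'tool_rot': array([-3.141,  0.   ,  0.403]), 'force': array([-0.441, -0.348,  0.683]), 'moment': array([-0.028, -0.003,  0.035]), 'finger_force': np.float64(0.0), 'grip_width': np.float64(0.086)}
top 44.08192581866911 [[-0.016, -0.996, 0.09, 0.408], [-1.0, 0.016, -0.007, 0.174], [0.006, -0.09, -0.996, 1.571], [0.0, 0.0, 0.0, 1.0]]
side 46.454383214939234 [[-0.886, -0.16, 0.436, 0.01], [-0.464, 0.347, -0.815, 1.194], [-0.021, -0.924, -0.382, 0.583], [0.0, 0.0, 0.0, 1.0]]
layer_wide_mid top 0.75 [341. 176.] [ 0.59  -0.122]
layer_wide_mid top 0.24 [234. 238.] [0.393 0.237]
layer_wide_mid side 0.55 [278. 188.] [ 0.591 -0.105]
layer_wide_mid side 0.5 [230. 162.] [ 0.879 -0.278]
layer_mid_mid top 0.75 [211. 190.] [0.55 0.31]
layer_mid_mid top 0.6 [212. 194
[... 355 characters left out ...]
6. 212.] [0.517 0.144]
stud_seat top 0.63 [262. 200.] [0.514 0.141]
stud_seat top 0.47 [342. 239.] [ 0.384 -0.115]
stud_seat side 0.66 [268. 216.] [0.507 0.152]
rod_grip top 0.53 [267. 130.] [0.721 0.126]
rod_grip top 0.44 [300. 136.] [0.7   0.025]
rod_grip top 0.4 [302. 165.] [0.611 0.019]
rod_grip side 0.74 [209. 170.] [0.703 0.144]
rod_grip side 0.58 [256. 164.] [0.605 0.033]
rod_grip side 0.53 [228. 161.] [0.695 0.047]
rod_stand top 0.76 [298. 145.] [0.7   0.017]
rod_stand side 0.6 [231. 201.] [0.691 0.045]
sand_block top 0.72 [233. 236.] [0.397 0.239]
sand_block side 0.72 [230. 160.] [ 0.902 -0.32 ]
sand_block side 0.46 [231. 196.] [0.71  0.011]
tube top 0.61 [343. 236.] [ 0.393 -0.123]
```

View pics/top0.png

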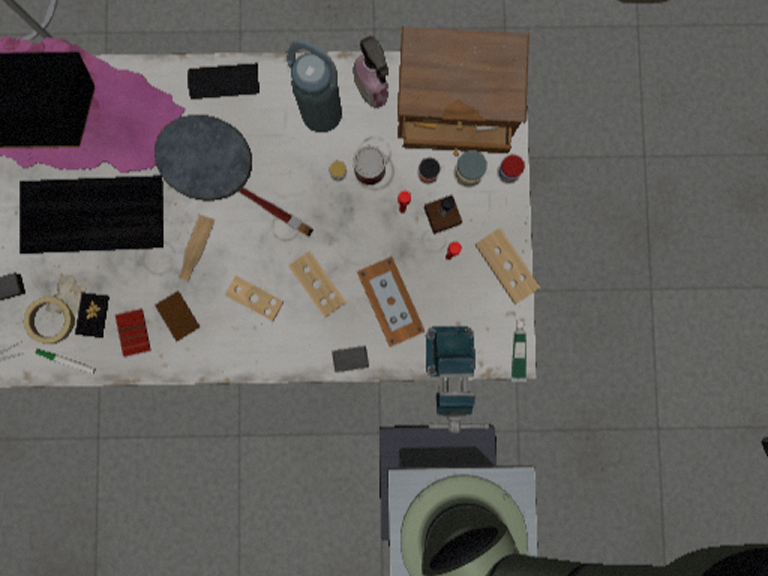

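View pics/side0.png

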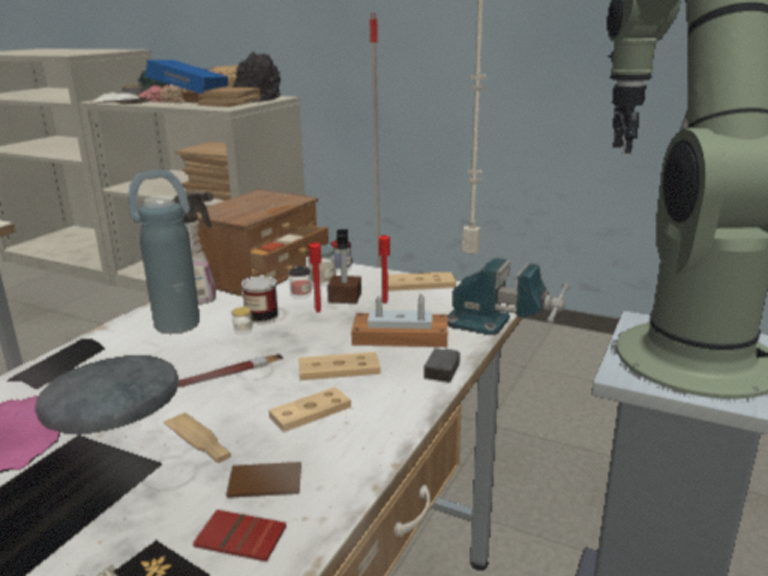

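The top view shows the wide plate at (338,177), the mid plate at (212,189), the narrow plate at (169,199) and the fixture with the clamp at (261,200), so all three layers are present. The rod with the black knob stands in the dark stand at (298,140). The two red rods at (269,133) and (302,166) are look-alikes. The vise at (300,233) is an obstacle. I'll move in along the wide plate with the wrist camera.

```bash
python3 -m inch '[[0.04,-0.0245,-0.01,0,0,0,0],[0.04,-0.0245,-0.01,0,0,0,0],[0.04,-0.0245,-0.01,0,0,0,0],[0.04,-0.0245,-0.01,0,0,0,0],[0.04,-0.0245,-0.01,0,0,0,0]]'
python3 -m inch '[[0.04,-0.0245,-0.01,0,0,0,0],[0.04,-0.0245,-0.01,0,0,0,0],[0.04,-0.0245,-0.01,0,0,0,0],[0.04,-0.0245,-0.01,0,0,0,0],[0.04,-0.0245,-0.01,0,0,0,0]]'
python3 -m inch '[[0.02,-0.012,-0.01,0,0,0,0],[0,0,0,0,0,0,0],[0,0,0,0,0,0,0]]'
python3 - <<'E'
from h import *
s=telemetry.observe(); print(s["position"],s["tool_rot"],s["qpos"])
print(np.round(calibration("wrist")["pose"],3).tolist(),calibration("wrist")["fovy"])
save("wrist","w0",1.5)
for n,z in dict(layer_wide_mid=.007,rod_grip=.136,layer_wide=0,rod_stand=0).items():
    for r in landmark_of(n,"wrist")[:3]: print(n,round(r["score"],2),np.round(r["xy"]),np.round(ray("wrist",r["xy"],z)[:2],4))
E
```

```text
clock: 1.5
position: [0.3817, -0.3822, 0.2819]
tool_rot: [3.141, -0.0, 0.403]
force: [0.5, -0.3, 0.2]
grip_width: 0.0851
finger_force: 0.0
clock: 2.0
position: [0.5177, -0.1911, 0.332]
tool_rot: [3.141, -0.0, 0.403]
force: [0.2, -0.2, -0.4]
grip_width: 0.0852
finger_force: 0.0
clock: 2.3
position: [0.5305, -0.1741, 0.3412]
tool_rot: [3.141, 0.0, 0.403]
force: [0.4, -0.5, -0.8]
grip_width: 0.0855
finger_force: 0.0
[ 0.53053678 -0.17405085  0.34116918] [3.14139994e+00 2.43525119e-04 4.03267682e-01] [ 0.36834065  0.32157893 -0.20880109  1.62464055  0.07058922  1.2028382
 -1.02300632]
[[0.393, -0.869, -0.301, 0.608], [-0.92, -0.371, -0.129, -0.142], [0.001, 0.328, -0.945, 0.485], [0.0, 0.0, 0.0, 1.0]] 65.83430163806965
layer_wide_mid 0.63 [228.  90.] [ 0.5908 -0.1073]
rod_grip 0.61 [115.  23.] [0.6103 0.0151]
layer_wide 0.56 [232.  91.] [ 0.5916 -0.1135]
```

View pics/w0.png

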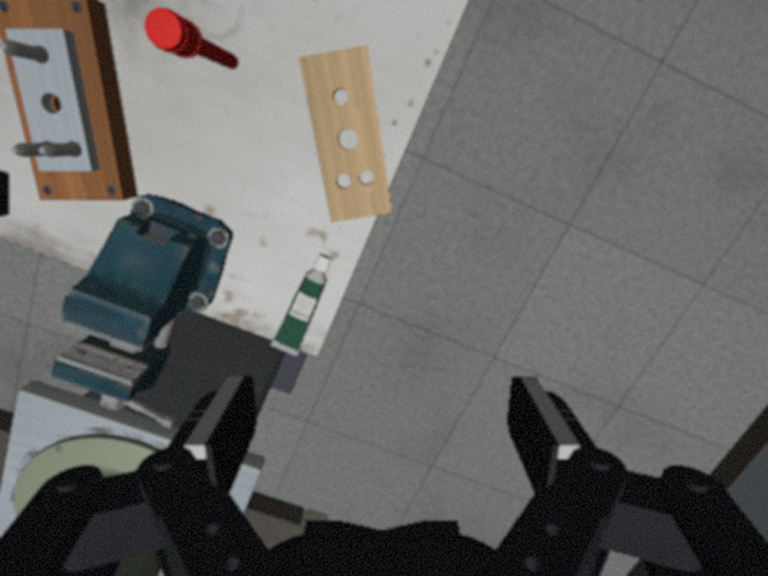

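The wide plate is at about (228,90) px in the wrist frame, single-hole end up. The fixture is at upper left, and the vise and tube are near the table edge. Next I'll go over the fixture.

```bash
python3 -m inch '[[0.0213,-0.043,0.01,0,0,0,0],[0.0213,-0.043,0.01,0,0,0,0],[0.0213,-0.043,0.01,0,0,0,0],[0.0213,-0.043,0.01,0,0,0,0],[0.0213,-0.043,0.01,0,0,0,0]]' >/dev/null
python3 -m inch '[[0.0213,-0.043,0.02,0,0,0,0],[0.0213,-0.043,0.02,0,0,0,0],[0,0,0,0,0,0,0],[0,0,0,0,0,0,0]]'
cat >> h.py <<'E'
def rect(label,cam,ztop):
    "pose of a flat block from its outline: centre, yaw of long axis, size"
    for r in outline_of(label,cam)[:2]:
        m=r["region"].astype(np.uint8)
        c=max(cv2.findContours(m,0,cv2.CHAIN_APPROX_NONE)[0],key=cv2.contourArea)[:,0,:]
        p=np.array([ray(cam,q,ztop)[:2] for q in c]).astype(np.float32)
        (x,y),(w,h),a=cv2.minAreaRect(p)
        b=np.radians(a if w>h else a+90); b=(b+np.pi/2)%np.pi-np.pi/2
        print(label,cam,round(r["score"],2),"centre",round(x,4),round(y,4),"yaw",round(b,3),"size",np.round([w,h],3),"rect",r["rect"])
def rectify(cam,cx,cy,yaw,z,name,im=None,half=(.1,.06),ppm=3000):
    "metric crop in plane z, x of the frame up, y left"
    im=grab_frame(cam) if im is None else im
    c,s=np.cos(yaw),np.sin(yaw); W,H=int(2*half[1]*ppm),int(2*half[0]*ppm)
    loc=[(half[0],half[1]),(half[0],-half[1]),(-half[0],-half[1]),(-half[0],half[1])]
    src=np.float32([proj(cam,[cx+c*u-s*v,cy+s*u+c*v,z]) for u,v in loc])
    M=cv2.getPerspectiveTransform(src,np.float32([[0,0],[W,0],[W,H],[0,H]]))
    out=cv2.warpPerspective(im,M,(W,H),flags=cv2.INTER_CUBIC)
    cv2.imwrite(f"pics/{name}.png",out[:,:,::-1]); return out
E
python3 - <<'E'
from h import *
s=telemetry.observe(); print(s["position"],s["tool_rot"])
im=save("wrist","w1",1.5)
rect("clamp_plate","wrist",.044); rect("stud_seat","wrist",.03)
for n,z in dict(clamp_plate_mid=.037,stud_seat=.03,rod_stand=0,rod_grip=.136).items():
    for r in landmark_of(n,"wrist")[:3]: print(n,round(r["score"],2),np.round(r["xy"]),np.round(ray("wrist",r["xy"],z)[:2],4))
E
```

```text
clock: 3.45
position: [0.5493, 0.1582, 0.2522]
tool_rot: [-3.141, 0.001, 0.404]
force: [-0.3, -0.4, -0.3]
grip_width: 0.0856
finger_force: 0.0
[0.54930882 0.15815199 0.2521696 ] [-3.14139181e+00  1.22961615e-03  4.04031688e-01]
clamp_plate wrist 0.63 centre 0.5147 0.1452 yaw 0.401 size [0.122 0.051] rect [233.2, 140.6, 273.2, 236.5]
clamp_plate_mid 0.67 [248. 190.] [0.5123 0.1476]
stud_seat 0.65 [252. 185.] [0.5176 0.1445]
rod_grip 0.69 [385.  16.] [0.7164 0.1165]
rod_grip 0.63 [472.  76.] [0.7064 0.0285]
```

View pics/w1.png

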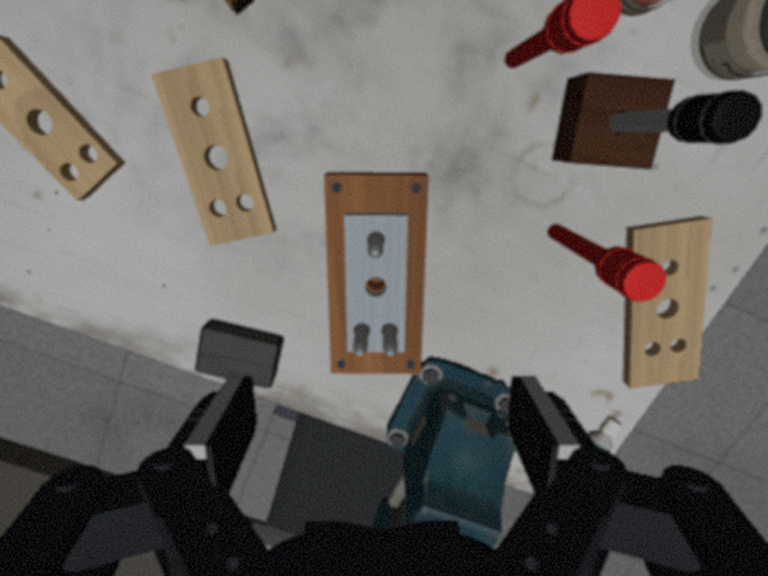

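All three wooden plates, the fixture and the rod are visible here. The black-knobbed rod is in the stand at (472,76), and red look-alikes are at (385,16) and (420,182). The fixture and clamp are at (250,190). I'll centre over the clamp and check from nearer.

```bash
python3 -m inch '[[-0.0184,-0.0008,0.03,0,0,0,0],[-0.0185,-0.0008,0.03,0,0,0,0],[0,0,0.022,0,0,0,0],[0,0,0,0,0,0,0]]'
python3 - <<'E'
from h import *
s=telemetry.observe(); print(s["position"],s["tool_rot"])
im=grab_frame("wrist"); rect("clamp_plate","wrist",.044)
rectify("wrist",.5147,.1452,.402,.044,"r1",im)
rectify("wrist",.5147,.1452,.402,.03,"r1b",im)
a=np.hstack([cv2.imread("pics/r1.png"),cv2.imread("pics/r1b.png")]); print(a.shape); cv2.imwrite("pics/r1c.png",a[:600])
print(ray("wrist",(0,0),0))
E
```

```text
clock: 4.2
position: [0.5138, 0.1439, 0.169]
tool_rot: [-3.141, 0.003, 0.402]
force: [-0.1, -0.5, 1.3]
grip_width: 0.0856
finger_force: 0.0
[0.51382481 0.14389051 0.169014  ] [-3.14138195  0.00340309  0.40238091]
clamp_plate wrist 0.76 centre 0.5153 0.1476 yaw 0.401 size [0.122 0.052] rect [223.1, 112.8, 283.3, 237.8]
(600, 720, 3)
[0.57274182 0.42164154 0.        ]
```

View pics/r1c.png

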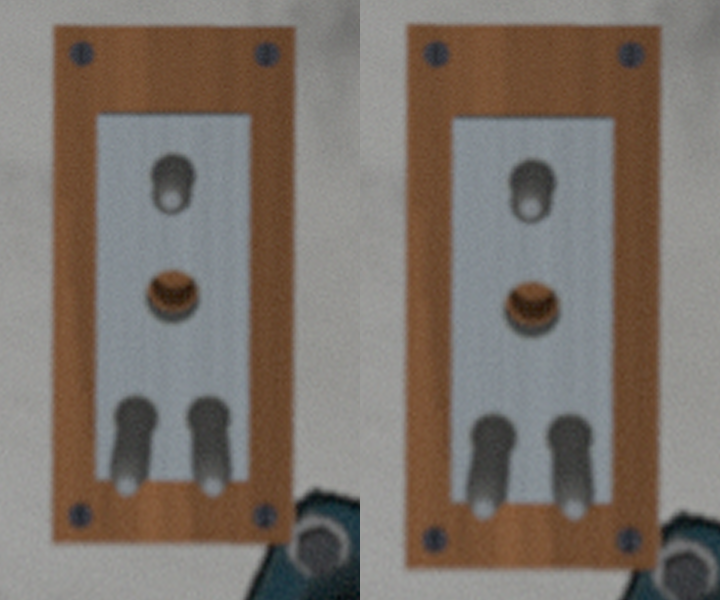

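```bash
python3 -m inch '[[0.0025,-0.0031,0.045,0,0,0,0],[0,0,0.045,0,0,0,0],[0,0,0.035,0,0,0,0],[0,0,0.012,0,0,0,0],[0,0,0,0,0,0,0]]'
python3 -m inch '[[0,0,0,0,0,0,1],[0,0,0,0,0,0,1],[0,0,0,0,0,0,1],[0,0,0,0,0,0,1],[0,0,0,0,0,0,1]]' 40
python3 -m inch '[[0,0,0,0,0,0,1],[0,0,0,0,0,0,1],[0,0,0,0,0,0,1]]'
```

```text
clock: 4.8
position: [0.5164, 0.1488, 0.0338]
tool_rot: [-3.142, 0.001, 0.403]
force: [0.5, 0.2, 0.4]
grip_width: 0.0854
finger_force: 0.0
clock: 5.3
position: [0.5172, 0.1488, 0.0357]
tool_rot: [3.141, -0.003, 0.402]
force: [-3.1, -1.2, 17.3]
grip_width: 0.0487
finger_force: 38.6
clock: 5.6
position: [0.5172, 0.1488, 0.0357]
tool_rot: [3.141, -0.003, 0.402]
force: [-3.0, -1.3, 16.6]
grip_width: 0.0483
finger_force: 38.6
```

```bash
python3 -m inch '[[0,0,-0.005,0,0,0,1],[0,0,-0.005,0,0,0,1],[0,0,-0.01,0,0,0,1],[0,0,-0.02,0,0,0,1],[0,0,-0.02,0,0,0,1]]'
python3 -m inch '[[0,0,-0.03,0,0,0,1],[0,0,-0.03,0,0,0,1],[0,0,0,0,0,0,1],[0,0,0,0,0,0,1]]'
python3 - <<'E'
from h import *
s=telemetry.observe(); p=s["position"];yw=s["tool_rot"][2]; print(p,s["tool_rot"])
im=save("wrist","w2",1.5)
z=p[2]+.01; rect("clamp_plate","wrist",z)
print(proj("wrist",[p[0],p[1],p[2]]))
for q in [(200,67),(220,90),(180,90)]: print(q,ray("wrist",q,0))
E
```

```text
clock: 6.1
position: [0.516, 0.1486, 0.0951]
tool_rot: [-3.141, 0.0, 0.403]
force: [0.3, -0.9, -2.0]
grip_width: 0.0483
finger_force: 42.3
clock: 6.5
position: [0.5163, 0.1485, 0.1546]
tool_rot: [3.141, -0.001, 0.403]
force: [-0.5, -0.2, -2.8]
grip_width: 0.0483
finger_force: 42.3
[0.5162968  0.14849365 0.15463498] [ 3.14131079e+00 -1.32759845e-03  4.02545619e-01]
clamp_plate wrist 0.77 centre 0.5152 0.1469 yaw 0.401 size [0.12 0.05] rect [204.5, 147.9, 310.7, 353.1]
[252.55522207 250.91518498]
(200, 67) [0.59105646 0.23370092 0.        ]
(220, 90) [0.57950091 0.20951779 0.        ]
(180, 90) [0.56466405 0.24433402 0.        ]
```

View pics/w2.png

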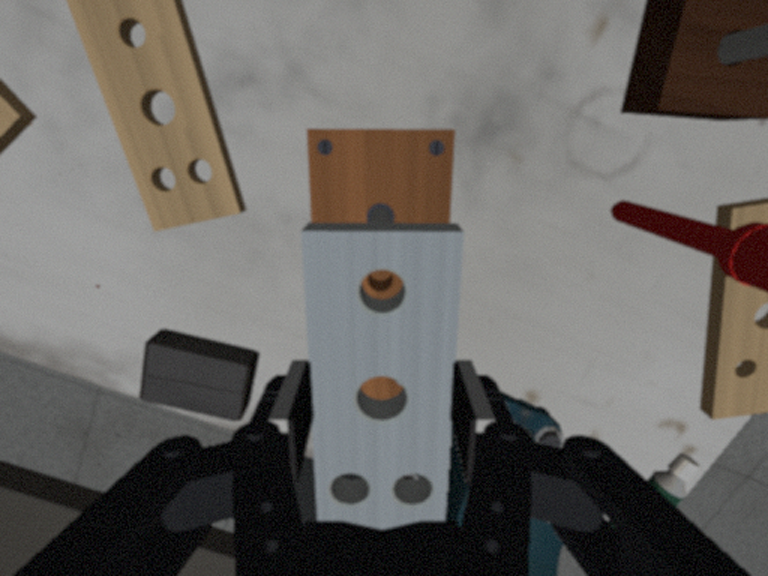

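The clamp plate is held level. Behind the fixture at upper centre is clear table, so I'll set it down 0.16 m ahead and 0.03 m left.

```bash
python3 -m inch '[[0.04,-0.0075,0,0,0,0,1],[0.04,-0.0075,0,0,0,0,1],[0.04,-0.0075,0,0,0,0,1],[0.04,-0.0075,0,0,0,0,1],[0,0,0,0,0,0,1]]'
python3 -m inch '[[0,0,0.045,0,0,0,1],[0,0,0.045,0,0,0,1],[0,0,0.035,0,0,0,1],[0,0,0.015,0,0,0,1],[0,0,0.004,0,0,0,1]]'
python3 -m inch '[[0,0,0.003,0,0,0,1],[0,0,0,0,0,0,1],[0,0,0,0,0,0,1]]'
```

```text
clock: 7.1
position: [0.6533, 0.2419, 0.1515]
tool_rot: [-3.14, 0.001, 0.404]
force: [-1.4, -0.8, -1.7]
grip_width: 0.0485
finger_force: 42.3
clock: 7.6
position: [0.6503, 0.2384, 0.0078]
tool_rot: [-3.142, 0.003, 0.403]
force: [0.5, -0.1, -1.4]
grip_width: 0.0485
finger_force: 42.3
clock: 7.9
position: [0.6523, 0.2392, 0.0084]
tool_rot: [3.142, -0.002, 0.403]
force: [0.1, 0.1, -2.3]
grip_width: 0.0482
finger_force: 42.3
```

```bash
python3 -m inch '[[0,0,0.002,0,0,0,1],[0,0,0.001,0,0,0,1],[0,0,0,0,0,0,1]]'
```

```text
clock: 8.2
position: [0.6523, 0.2392, 0.0058]
tool_rot: [3.141, -0.002, 0.402]
force: [-5.0, -1.7, 19.6]
grip_width: 0.0485
finger_force: 44.5
```

```bash
python3 -m inch '[[0,0,0.001,0,0,0,1],[0,0,0,0,0,0,1],[0,0,0,0,0,0,1]]'
```

```text
clock: 8.5
position: [0.6524, 0.2391, 0.0057]
tool_rot: [3.141, -0.002, 0.402]
force: [-11.3, -5.3, 32.7]
grip_width: 0.0484
finger_force: 45.9
```

```bash
python3 -m inch '[[0,0,-0.002,0,0,0,1],[0,0,0,0,0,0,0],[0,0,0,0,0,0,0],[0,0,0,0,0,0,0],[0,0,0,0,0,0,0]]'
python3 -m inch '[[0,0,-0.02,0,0,0,0],[0,0,-0.04,0,0,0,0],[0,0,-0.045,0,0,0,0],[0,0,-0.045,0,0,0,0],[0,0,0,0,0,0,0]]'
python3 - <<'E'
from h import *
s=telemetry.observe(); p=s["position"]; print(p,s["tool_rot"])
im=grab_frame("wrist"); rect("clamp_plate","wrist",.014)
grab_frame("top")
for n in ("layer_wide","layer_mid","layer_narrow"): rect(n,"top",.014); 
E
```

```text
clock: 9.0
position: [0.6515, 0.2389, 0.0046]
tool_rot: [-3.141, 0.0, 0.403]
force: [0.3, 1.0, -0.7]
grip_width: 0.0852
finger_force: 0.0
clock: 9.5
position: [0.6543, 0.2402, 0.163]
tool_rot: [-3.142, -0.01, 0.402]
force: [0.7, 1.4, -0.6]
grip_width: 0.0854
finger_force: 0.0
[0.65426684 0.24019855 0.16302422] [-3.14151979 -0.01004197  0.40236496]
clamp_plate wrist 0.77 centre 0.6473 0.2352 yaw 0.406 size [0.12  0.049] rect [233.6, 122.7, 278.4, 235.6]
clamp_plate wrist 0.3 centre 0.5255 0.1499 yaw 0.4 size [0.167 0.088] rect [243.0, 238.0, 323.2, 355.2]
layer_wide top 0.75 centre 0.5896 -0.1102 yaw 0.585 size [0.165 0.076] rect [315.7, 148.7, 358.8, 204.3]
layer_mid top 0.61 centre 0.5566 0.3095 yaw 0.617 size [0.145 0.061] rect [190.4, 168.9, 228.9, 210.2]
layer_narrow top 0.65 centre 0.5258 0.4483 yaw 1.017 size [0.121 0.052] rect [149.5, 184.2, 186.4, 215.8]
layer_narrow top 0.51 centre 0.7263 0.0224 yaw -0.799 size [0.028 0.041] rect [295.3, 132.4, 304.4, 144.3]
```

```bash
python3 -m inch '[[0,0,-0.045,0,0,0,0],[0,0,-0.04,0,0,0,0],[-0.026,0.0415,0,0,0,0,0],[-0.026,0.0415,0,0,0,0,0],[-0.026,0.0415,0,0,0,0,0]]' >/dev/null
python3 -m inch '[[-0.026,0.0415,0,0,0,0,0],[-0.026,0.0415,0,0,0,0,0],[-0.026,0.0415,0,0,0,0,0],[-0.026,0.0415,0,0,0,0,0]]' >/dev/null
python3 -m inch '[[0,0,0,0,0,-0.0915,0],[0,0,0,0,0,-0.0915,0],[0,0,0.03,0,0,0,0],[0,0,0,0,0,0,0],[0,0,0,0,0,0,0]]'
python3 - <<'E'
from h import *
s=telemetry.observe(); p=s["position"]; print(p,s["tool_rot"])
im=save("wrist","w3"); rect("layer_wide","wrist",.014)
for r in landmark_of("layer_wide_mid","wrist")[:2]: print(r["score"],r["xy"],ray("wrist",r["xy"],.007))
rectify("wrist",.5896,-.1102,.585,.014,"r3",im)
E
```

```text
clock: 11.2
position: [0.5977, -0.0995, 0.2095]
tool_rot: [-3.14, 0.001, 0.586]
force: [-0.2, 1.2, 1.1]
grip_width: 0.0852
finger_force: 0.0
[ 0.59766255 -0.09954923  0.20954849] [-3.14029425e+00  1.28230168e-03  5.85511288e-01]
layer_wide wrist 0.65 centre 0.591 -0.1136 yaw 0.56 size [0.162 0.068] rect [230.1, 104.5, 294.3, 239.0]
0.56 [256.9, 172.5] [ 0.59085083 -0.1099728   0.007     ]
```

View pics/r3.png

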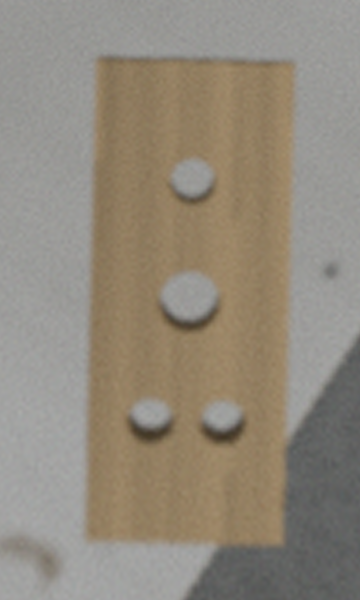

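```bash
python3 -m inch '[[-0.0133,0.008,0.04,0,0,0.0225,0],[0,0,0.045,0,0,0,0],[0,0,0.045,0,0,0,0],[0,0,0.04,0,0,0,0],[0,0,0.025,0,0,0,0]]'
python3 -m inch '[[0,0,0.01,0,0,0,0],[0,0,0.004,0,0,0,0],[0,0,0,0,0,0,0]]'
python3 -m inch '[[0,0,0,0,0,0,1],[0,0,0,0,0,0,1],[0,0,0,0,0,0,1],[0,0,0,0,0,0,1],[0,0,0,0,0,0,1]]' 50
```

```text
clock: 11.85
position: [0.5907, -0.1135, 0.0127]
tool_rot: [-3.141, 0.001, 0.563]
force: [1.1, -0.0, -0.0]
grip_width: 0.0856
finger_force: 0.0
clock: 12.15
position: [0.592, -0.1137, 0.0018]
tool_rot: [3.141, -0.001, 0.563]
force: [-0.0, 0.6, 0.7]
grip_width: 0.0856
finger_force: 0.0
clock: 12.65
position: [0.5922, -0.1138, 0.0027]
tool_rot: [3.14, -0.002, 0.563]
force: [-4.3, 0.8, 14.2]
grip_width: 0.0641
finger_force: 51.7
```

```bash
python3 -m inch '[[0,0,-0.005,0,0,0,1],[0,0,-0.01,0,0,0,1],[0,0,-0.04,0,0,0,1],[0,0,-0.045,0,0,0,1],[0,0,-0.045,0,0,0,1]]' >/dev/null
python3 -m inch '[[0,0,-0.045,0,0,0,1],[0,0,-0.03,0,0,0,1],[0,0,0,0,0,0,1],[0,0,0,0,0,0,1]]'
python3 - <<'E'
from h import *
s=telemetry.observe(); p=s["position"]; print(p,s["tool_rot"])
im=save("wrist","w4"); rect("layer_wide","wrist",p[2]+.01)
E
python3 -m inch '[[0.0125,-0.0437,0,0,0,0,1],[0.0125,-0.0437,0,0,0,0,1],[0.0125,-0.0437,0,0,0,0,1],[0.0125,-0.0437,0,0,0,0,1],[0.0125,-0.0437,0,0,0,0,1]]' >/dev/null
python3 -m inch '[[0.0123,-0.0437,0,0,0,0,1],[0,0,0,0,0,0.08,1],[0,0,0,0,0,0.081,1],[0,0,0,0,0,0,1],[0,0,0,0,0,0,1]]'
```

```text
clock: 13.55
position: [0.5913, -0.1138, 0.2218]
tool_rot: [3.14, -0.001, 0.563]
force: [-0.5, 0.2, -1.9]
grip_width: 0.0639
finger_force: 56.2
[ 0.5912869  -0.1138265   0.22184777] [ 3.14044623e+00 -9.35625918e-04  5.63139848e-01]
layer_wide wrist 0.6 centre 0.5983 -0.11 yaw 0.564 size [0.141 0.067] rect [177.4, 100.1, 333.2, 356.9]
clock: 14.65
position: [0.5143, 0.1478, 0.2202]
tool_rot: [-3.141, 0.001, 0.405]
force: [-0.6, 0.2, -1.0]
grip_width: 0.0642
finger_force: 56.2
```

View pics/w4.png

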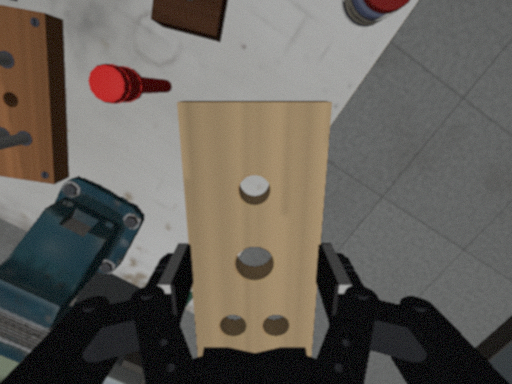

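```bash
python3 - <<'E'
from h import *
s=telemetry.observe(); p=np.array(s["position"]); Rt=R.from_euler("xyz",s["tool_rot"]).as_matrix(); print(p)
def off(px,up):
    q=ray("wrist",px,p[2]+up); return np.round(Rt.T@(q-p)*1000,1)
print("clamp front",off((254.7,155.3),.0082),"hole",off((254.7,265.3),.0082))
print("wide front",off((254.5,101.5),.0113),"hole",off((254.5,262),.0113))
g=cv2.imread("pics/w4.png",0)[90:112,250:260].mean(1); print(np.round(g))
g=cv2.imread("pics/w2.png",0)[215:245,340:360].mean(1); print(np.round(g))
E
```

```text
[0.51428425 0.14776824 0.2201923 ]
clamp front [55.   1.2 -8.3] hole [-4.   1.3 -8.2]
wide front [ 79.    1.1 -11.4] hole [  0.    1.2 -11.3]
[158. 158. 158. 159. 160. 159. 160. 159. 160. 156. 136. 110. 114. 129.
 134. 132. 134. 132. 133. 131. 132. 132.]
[ 87.  87.  88.  88.  88.  86.  83.  78.  70.  64.  62.  59.  59.  62.
  70.  86. 103. 121. 132. 134. 135. 135. 135. 135. 134. 134. 134. 135.
 134. 134.]
```

```bash
python3 -m inch '[[0,0,0.04,0,0,0.003,1],[0,0,0.04,0,0,0,1],[0,0,0.03,0,0,0,1],[0,0,0.01,0,0,0,1],[0,0,0,0,0,0,1]]' 
python3 -m inch '[[0,0,0,0,0,0,1],[0,0,0,0,0,0,1]]' 
python3 - <<'E'
from h import *
save("side","s1");i=cv2.imread("pics/s1.png")[170:270,200:340]; cv2.imwrite("pics/s1c.png",cv2.resize(i,None,fx=5,fy=5,interpolation=cv2.INTER_CUBIC))
E
```

```text
clock: 15.15
position: [0.514, 0.1477, 0.1]
tool_rot: [-3.141, 0.002, 0.4]
force: [0.5, -0.0, -0.1]
grip_width: 0.0639
finger_force: 56.2
clock: 15.35
position: [0.5154, 0.1482, 0.1023]
tool_rot: [3.141, -0.002, 0.399]
force: [0.2, 0.0, -1.1]
grip_width: 0.064
finger_force: 56.2
```

View pics/s1c.png

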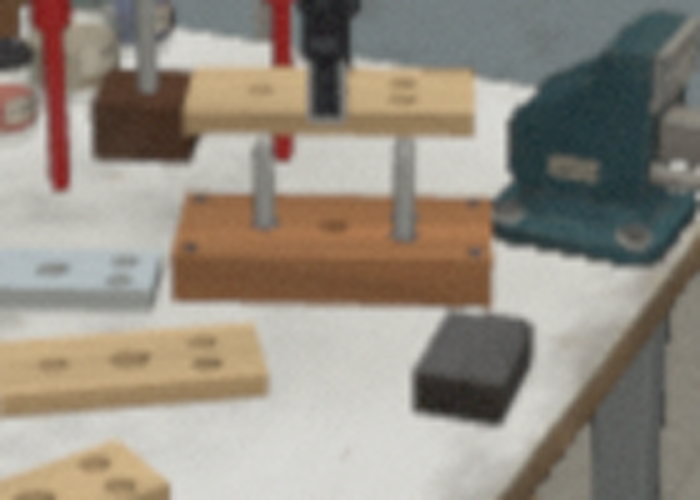

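Plate is level and its holes are lined up above the studs. Descending.

```bash
python3 -m inch '[[-0.0012,0,0.005,0,0,-0.003,1],[0,0,0.008,0,0,0,1],[0,0,0.008,0,0,0,1],[0,0,0.004,0,0,0,1],[0,0,0,0,0,0,1]]' 
python3 -m inch '[[0,0,0,0,0,0,1]]'
```

```text
clock: 15.9
position: [0.513, 0.1474, 0.075]
tool_rot: [-3.141, 0.001, 0.402]
force: [-0.3, 0.2, -0.9]
grip_width: 0.064
finger_force: 56.2
clock: 16.0
position: [0.5134, 0.1475, 0.0757]
tool_rot: [-3.142, 0.0, 0.402]
force: [0.0, -1.1, -1.1]
grip_width: 0.0638
finger_force: 56.2
```

```bash
python3 -m inch '[[0,0,0.012,0,0,0,1],[0,0,0.012,0,0,0,1],[0,0,0.01,0,0,0,1],[0,0,0.004,0,0,0,1],[0,0,0.003,0,0,0,1]]' 
python3 -m inch '[[0,0,0.002,0,0,0,1],[0,0,0,0,0,0,1]]'
```

```text
clock: 16.5
position: [0.5132, 0.1475, 0.0341]
tool_rot: [-3.141, 0.001, 0.402]
force: [-0.8, 0.4, -1.9]
grip_width: 0.0642
finger_force: 56.2
clock: 16.7
position: [0.5135, 0.1475, 0.033]
tool_rot: [3.142, -0.0, 0.402]
force: [-0.4, -0.2, -1.3]
grip_width: 0.0641
finger_force: 56.2
```

```bash
python3 -m inch '[[0,0,0,0,0,0,0],[0,0,0,0,0,0,0],[0,0,0,0,0,0,0],[0,0,0,0,0,0,0]]' 
python3 -m inch '[[0,0,-0.03,0,0,0,0],[0,0,-0.045,0,0,0,0],[0,0,-0.045,0,0,0,0],[0,0,-0.045,0,0,0,0],[0,0,0,0,0,0,0]]' >/dev/null
python3 -m inch '[[0,0,-0.01,0,0,0,0],[0,0,0,0,0,0,0]]'
python3 - <<'E'
from h import *
save("wrist","w5");rect("layer_wide","wrist",.044)
E
python3 -m inch '[[0.028,-0.0338,0,0,0,0,0],[0.028,-0.0338,0,0,0,0,0],[0.028,-0.0338,0,0,0,0,0],[0.028,-0.0338,0,0,0,0,0]]' >/dev/null
python3 -m inch '[[0,0,0,0,0,-0.1075,0],[0,0,0,0,0,-0.1075,0],[0,0,0,0,0,0,0],[0,0,0,0,0,0,0]]'
python3 - <<'E'
from h import *
s=telemetry.observe(); p=s["position"]; print(p,s["tool_rot"])
im=save("wrist","w6"); rect("layer_mid","wrist",.014)
for r in landmark_of("layer_mid_mid","wrist")[:2]: print(r["score"],r["xy"],ray("wrist",r["xy"],.007))
a=cv2.hconcat([cv2.imread("pics/w5.png")[:,100:400],cv2.imread("pics/w6.png")]); cv2.imwrite("pics/c6.png",cv2.resize(a,(800,int(384*800/812))))
E
```

```text
clock: 17.1
position: [0.5136, 0.1475, 0.0329]
tool_rot: [-3.142, -0.0, 0.402]
force: [-0.1, 0.0, 0.8]
grip_width: 0.0855
finger_force: 0.0
clock: 17.8
position: [0.5136, 0.1475, 0.2084]
tool_rot: [3.141, -0.0, 0.402]
force: [0.4, -0.8, 0.0]
grip_width: 0.0856
finger_force: 0.0
layer_wide wrist 0.69 centre 0.5122 0.1457 yaw 0.405 size [0.161 0.068] rect [220.1, 93.9, 289.8, 240.7]
clock: 18.7
position: [0.5634, 0.3154, 0.207]
tool_rot: [-3.141, 0.001, 0.614]
force: [0.6, -0.6, 0.3]
grip_width: 0.0853
finger_force: 0.0
[0.56342191 0.31536971 0.20696787] [-3.14134001e+00  1.27563265e-03  6.13792330e-01]
layer_mid wrist 0.55 centre 0.5564 0.3083 yaw 0.619 size [0.141 0.059] rect [228.1, 112.9, 283.6, 231.2]
0.8 [253.2, 172.6] [0.55407865 0.30889975 0.007     ]
0.32 [255.9, 174.1] [0.55442462 0.30516749 0.007     ]
```

View pics/c6.png

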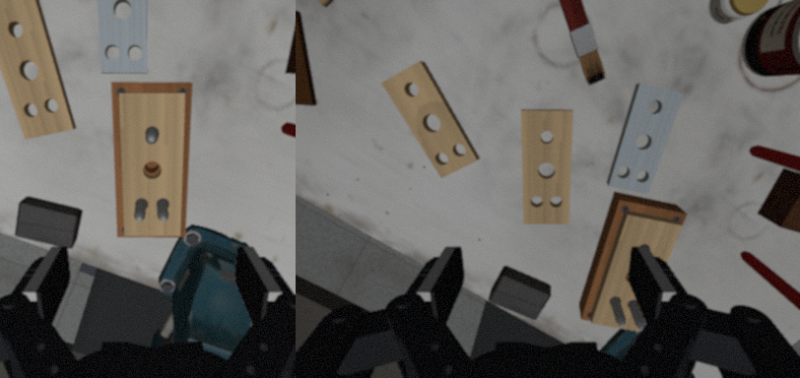

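```bash
python3 -m inch '[[-0.0098,0.0018,0.04,0,0,-0.004,0],[0,0,0.045,0,0,0,0],[0,0,0.045,0,0,0,0],[0,0,0.04,0,0,0,0],[0,0,0.025,0,0,0,0]]'
python3 -m inch '[[0,0,0.01,0,0,0,0],[0,0,0.001,0,0,0,0],[0,0,0,0,0,0,0]]'
python3 -m inch '[[0,0,0,0,0,0,1],[0,0,0,0,0,0,1],[0,0,0,0,0,0,1],[0,0,0,0,0,0,1],[0,0,0,0,0,0,1]]' 50
```

```text
clock: 19.35
position: [0.5556, 0.3077, 0.0099]
tool_rot: [-3.142, 0.003, 0.62]
force: [-0.1, -0.0, 0.0]
grip_width: 0.0858
finger_force: 0.0
clock: 19.65
position: [0.5572, 0.309, 0.003]
tool_rot: [3.141, -0.001, 0.621]
force: [1.0, -0.4, 0.2]
grip_width: 0.0851
finger_force: 0.0
clock: 20.15
position: [0.5573, 0.3089, 0.0034]
tool_rot: [3.141, -0.002, 0.621]
force: [-2.7, -1.8, 12.5]
grip_width: 0.0562
finger_force: 50.8
```

```bash
python3 -m inch '[[0,0,-0.005,0,0,0,1],[0,0,-0.01,0,0,0,1],[0,0,-0.04,0,0,0,1],[0,0,-0.045,0,0,0,1],[0,0,-0.045,0,0,0,1]]' >/dev/null
python3 -m inch '[[-0.0325,0.0264,0,0,0,0,1],[-0.0325,0.0264,0,0,0,0,1],[-0.0325,0.0264,0,0,0,0,1],[-0.0325,0.0264,0,0,0,0,1]]' >/dev/null
python3 -m inch '[[0,0,0,0,0,0.1095,1],[0,0,0,0,0,0.1095,1],[0,0,0,0,0,0,1],[0,0,0,0,0,0,1],[0,0,0,0,0,0,1]]'
cat >> h.py <<'E'
def inhand(up,half,name):
    "x offset of held plate in the tool: front top edge found on the middle column"
    s=telemetry.observe(); p=np.array(s["position"]); Rt=R.from_euler("xyz",s["tool_rot"]).as_matrix(); print(p,s["tool_rot"])
    im=save("wrist",name)
    for dx in range(-8,9,2):
        q=p+Rt@np.array([half+dx/1000,-.014,-up]); c=proj("wrist",q); print(dx,np.round(c,1),cv2.getRectSubPix(cv2.cvtColor(im,cv2.COLOR_RGB2GRAY),(9,1),c.tolist()).mean().round())
E
python3 - <<'E'
from h import *
inhand(.0106,.07,"w7")
E
```

```text
clock: 21.55
position: [0.5124, 0.1474, 0.147]
tool_rot: [-3.142, -0.0, 0.405]
force: [0.7, 1.2, -0.9]
grip_width: 0.056
finger_force: 53.8
[0.51238267 0.14737036 0.14704448] [-3.14151391e+00 -1.99859819e-04  4.05424610e-01]
-8 [220.4 141.1] 117.0
-6 [220.2 136.6] 116.0
-4 [220.1 132. ] 117.0
-2 [219.9 127.4] 116.0
0 [219.7 122.8] 70.0
2 [219.5 118.1] 115.0
4 [219.3 113.4] 115.0
6 [219.2 108.6] 115.0
8 [219.  103.8] 114.0
```

View pics/w7.png

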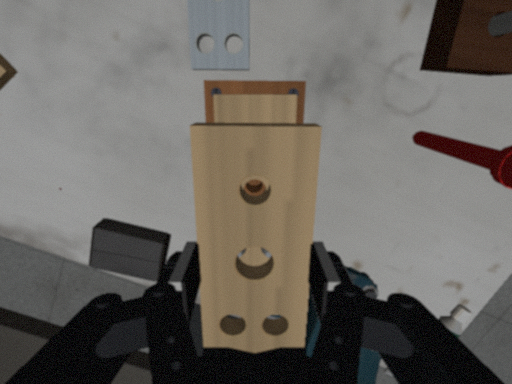

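```bash
python3 -m inch '[[0.001,0,0.035,0,0,0.003,1],[0,0,0.015,0,0,0,1],[0,0,0.008,0,0,0,1],[0,0,0.008,0,0,0,1],[0,0,0.004,0,0,0,1]]' 
python3 -m inch '[[0,0,0,0,0,0,1],[0,0,0,0,0,0,1]]'
```

```text
clock: 22.1
position: [0.5134, 0.1476, 0.0766]
tool_rot: [-3.142, -0.0, 0.4]
force: [-0.5, 0.4, -0.8]
grip_width: 0.0563
finger_force: 53.8
clock: 22.3
position: [0.5136, 0.1476, 0.0773]
tool_rot: [3.142, -0.001, 0.399]
force: [-0.0, -0.7, -1.2]
grip_width: 0.0561
finger_force: 53.8
```

```bash
python3 -m inch '[[0,0,0.012,0,0,0,1],[0,0,0.01,0,0,0,1],[0,0,0.005,0,0,0,1],[0,0,0.002,0,0,0,1],[0,0,0,0,0,0,1]]' 
python3 -m inch '[[0,0,0,0,0,0,0],[0,0,0,0,0,0,0],[0,0,0,0,0,0,0],[0,0,0,0,0,0,0]]' 
python3 -m inch '[[0,0,-0.03,0,0,0,0],[0,0,-0.045,0,0,0,0],[0,0,-0.045,0,0,0,0],[0,0,-0.04,0,0,0,0],[0,0,0,0,0,0,0]]' >/dev/null
python3 -m inch '[[0.0213,-0.045,0,0,0,0,0],[0.0213,-0.045,0,0,0,0,0],[0.0213,-0.045,0,0,0,0,0],[0.0213,-0.045,0,0,0,0,0],[0.0213,-0.045,0,0,0,0,0]]' >/dev/null
python3 -m inch '[[0.0213,-0.045,0,0,0,0,0],[0,0,0,0,0,-0.123,0],[0,0,0,0,0,-0.123,0],[0,0,0,0,0,-0.123,0],[0,0,0,0,0,-0.123,0]]' >/dev/null
python3 -m inch '[[0,0,0,0,0,-0.123,0],[0,0,0,0,0,0,0],[0,0,0,0,0,0,0]]'
python3 - <<'E'
from h import *
s=telemetry.observe(); p=s["position"]; print(p,s["tool_rot"],s["qpos"])
im=save("wrist","w8"); rect("layer_narrow","wrist",.014)
for r in landmark_of("layer_narrow_mid","wrist")[:2]: print(r["score"],r["xy"],ray("wrist",r["xy"],.007))
E
```

```text
clock: 22.8
position: [0.5131, 0.1475, 0.0476]
tool_rot: [3.142, 0.001, 0.399]
force: [0.1, 0.6, -0.3]
grip_width: 0.0561
finger_force: 53.8
clock: 23.2
position: [0.5134, 0.1474, 0.0478]
tool_rot: [3.142, -0.0, 0.399]
force: [0.6, -0.2, -0.5]
grip_width: 0.0855
finger_force: 0.0
clock: 25.0
position: [0.5261, 0.4457, 0.2075]
tool_rot: [-3.141, 0.0, 1.01]
force: [0.5, 0.2, -0.3]
grip_width: 0.0857
finger_force: 0.0
[0.52614834 0.44567309 0.20751699] [-3.14135994e+00  3.83300043e-04  1.01029817e+00] [-0.47383387  0.69619729 -0.53101312  1.41342371  0.36685938  1.13120287
 -1.61992684]
layer_narrow wrist 0.8 centre 0.5267 0.4468 yaw 1.066 size [0.121 0.05 ] rect [226.0, 106.6, 276.9, 215.5]
0.97 [253.2, 162.1] [0.52628176 0.44696521 0.007     ]
0.64 [251.9, 324.1] [0.39661259 0.24360035 0.007     ]
```

View pics/w8.png

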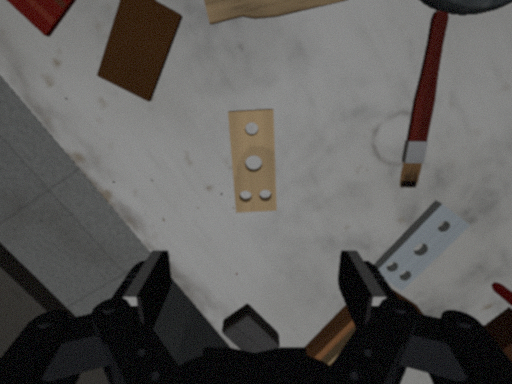

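```bash
python3 -m inch '[[0.0012,0,0.04,0,0,-0.055,0],[0,0,0.045,0,0,0,0],[0,0,0.045,0,0,0,0],[0,0,0.04,0,0,0,0],[0,0,0.025,0,0,0,0]]'
python3 -m inch '[[0,0,0.009,0,0,0,0],[0,0,0,0,0,0,0],[0,0,0,0,0,0,0]]'
python3 -m inch '[[0,0,0,0,0,0,1],[0,0,0,0,0,0,1],[0,0,0,0,0,0,1],[0,0,0,0,0,0,1],[0,0,0,0,0,0,1]]' 50
```

```text
clock: 25.65
position: [0.5257, 0.446, 0.0097]
tool_rot: [-3.141, 0.003, 1.068]
force: [-0.0, -0.2, -0.8]
grip_width: 0.0857
finger_force: 0.0
clock: 25.95
position: [0.5273, 0.4476, 0.0054]
tool_rot: [3.141, -0.002, 1.069]
force: [0.1, -0.1, 0.4]
grip_width: 0.0854
finger_force: 0.0
clock: 26.45
position: [0.5272, 0.4472, 0.0052]
tool_rot: [3.141, -0.001, 1.069]
force: [-2.6, -2.4, 11.3]
grip_width: 0.0484
finger_force: 50.4
```

```bash
python3 -m inch '[[0,0,-0.005,0,0,0,1],[0,0,-0.01,0,0,0,1],[0,0,-0.04,0,0,0,1],[0,0,-0.045,0,0,0,1],[0,0,-0.045,0,0,0,1]]' >/dev/null
python3 -m inch '[[-0.0385,0.0189,0,0,0,0,1],[-0.0385,0.0189,0,0,0,0,1],[-0.0385,0.0189,0,0,0,0,1],[-0.0385,0.0189,0,0,0,0,1],[-0.0385,0.0189,0,0,0,0,1]]' >/dev/null
python3 -m inch '[[-0.0385,0.0189,0,0,0,0,1],[-0.0385,0.0189,0,0,0,0,1],[0,0,0,0,0,0.133,1],[0,0,0,0,0,0.133,1],[0,0,0,0,0,0.133,1]]' >/dev/null
python3 -m inch '[[0,0,0,0,0,0.133,1],[0,0,0,0,0,0.135,1],[0,0,0,0,0,0,1],[0,0,0,0,0,0,1],[0,0,0,0,0,0,1]]'
python3 - <<'E'
from h import *
inhand(.0088,.06,"w9")
E
```

```text
clock: 28.45
position: [0.5132, 0.1471, 0.1491]
tool_rot: [-3.142, -0.0, 0.406]
force: [-1.0, 0.0, -1.3]
grip_width: 0.0482
finger_force: 52.1
[0.51319625 0.14708354 0.14907654] [-3.14153380e+00 -2.57741647e-04  4.05674870e-01]
-8 [221.5 162. ] 128.0
-6 [221.4 157.8] 129.0
-4 [221.2 153.5] 128.0
-2 [221.  149.2] 128.0
0 [220.9 144.8] 101.0
2 [220.7 140.4] 82.0
4 [220.6 136. ] 126.0
6 [220.4 131.5] 126.0
8 [220.2 127. ] 127.0
```

```bash
python3 -m inch '[[0,0,0.035,0,0,0.004,1],[0,0,0.018,0,0,0,1],[0,0,0.008,0,0,0,1],[0,0,0.008,0,0,0,1],[0,0,0.003,0,0,0,1]]' 
python3 -m inch '[[0,0,0,0,0,0,1],[0,0,0,0,0,0,1]]'
```

```text
clock: 29.0
position: [0.5133, 0.147, 0.0767]
tool_rot: [-3.141, -0.0, 0.399]
force: [-0.5, 0.6, -0.1]
grip_width: 0.0483
finger_force: 52.0
clock: 29.2
position: [0.5135, 0.1471, 0.0774]
tool_rot: [3.142, -0.001, 0.398]
force: [1.0, -0.1, -0.5]
grip_width: 0.0482
finger_force: 52.0
```

```bash
python3 -m inch '[[0,0,0.008,0,0,0,1],[0,0,0.004,0,0,0,1],[0,0,0.0015,0,0,0,1],[0,0,0,0,0,0,1]]' 
python3 -m inch '[[0,0,0,0,0,0,0],[0,0,0,0,0,0,0],[0,0,0,0,0,0,0],[0,0,0,0,0,0,0]]' 
python3 -m inch '[[0,0,-0.03,0,0,0,0],[0,0,-0.045,0,0,0,0],[0,0,-0.045,0,0,0,0],[0,0,-0.02,0,0,0,0],[0,0,0,0,0,0,0]]' >/dev/null
python3 -m inch '[[0,0,0,0,0,0,0]]' >/dev/null
python3 - <<'E'
from h import *
save("wrist","w10"); save("side","s10"); print(telemetry.observe()["position"])
a=cv2.imread("pics/w10.png")[60:300,150:370]; b=cv2.imread("pics/s10.png")[190:250,220:320]
cv2.imwrite("pics/c10.png",cv2.hconcat([cv2.resize(a,(400,436)),cv2.resize(b,(400,240)) .__class__(0) if False else cv2.copyMakeBorder(cv2.resize(b,(400,240),interpolation=2),0,196,0,0,0)]))
E
python3 -m inch '[[0.04,-0.0075,0,0,0,0,0],[0.04,-0.0075,0,0,0,0,0],[0.04,-0.0075,0,0,0,0,0],[0.04,-0.0075,0,0,0,0,0]]' >/dev/null
python3 -m inch '[[0,0,0,0,0,0,0],[0,0,0,0,0,0,0],[0,0,0,0,0,0,0]]'
python3 - <<'E'
from h import *
save("wrist","w11"); rect("clamp_plate","wrist",.014);
for r in landmark_of("clamp_plate_mid","wrist")[:2]: print(r["score"],r["xy"],ray("wrist",r["xy"],.007))
E
```

```text
clock: 29.6
position: [0.513, 0.1469, 0.0633]
tool_rot: [3.141, 0.0, 0.398]
force: [0.2, -0.3, 0.6]
grip_width: 0.0483
finger_force: 52.2
clock: 30.0
position: [0.5132, 0.147, 0.0633]
tool_rot: [-3.142, -0.0, 0.398]
force: [-0.1, 0.0, 0.0]
grip_width: 0.0856
finger_force: 0.0
[0.51270022 0.14679683 0.20228178]
clock: 31.4
position: [0.6482, 0.2361, 0.2024]
tool_rot: [3.141, 0.002, 0.398]
force: [0.2, 0.4, -0.1]
grip_width: 0.0853
finger_force: 0.0
clamp_plate wrist 0.93 centre 0.6496 0.2359 yaw 0.398 size [0.12 0.05] rect [234.6, 110.6, 277.8, 214.2]
clamp_plate wrist 0.28 centre 0.6771 0.0155 yaw 1.48 size [0.105 0.038] rect [396.7, 160.9, 484.7, 226.4]
0.56 [253.7, 165.6] [0.6474722  0.23483948 0.007     ]
```

View pics/c10.png

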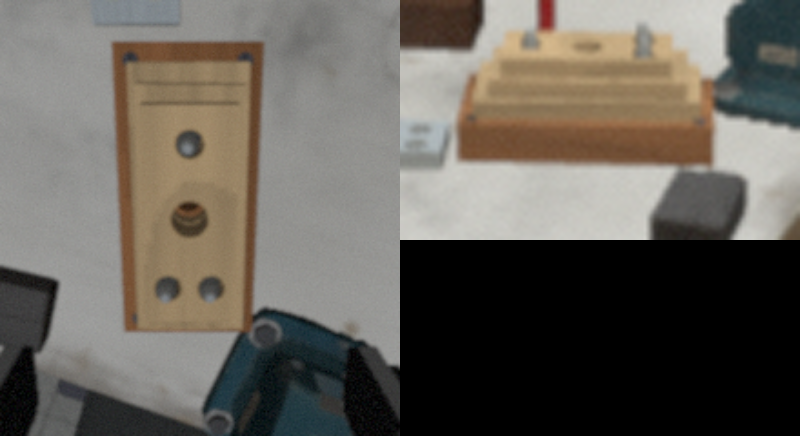

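The three layers are stacked in steps and flush, with the studs standing proud. Next is the clamp plate.

```bash
python3 -m inch '[[0.0012,0.0007,0.04,0,0,-0.002,0],[0,0,0.045,0,0,0,0],[0,0,0.045,0,0,0,0],[0,0,0.04,0,0,0,0],[0,0,0.02,0,0,0,0]]'
python3 -m inch '[[0,0,0.008,0,0,0,0],[0,0,0,0,0,0,0],[0,0,0,0,0,0,0]]'
python3 -m inch '[[0,0,0,0,0,0,1],[0,0,0,0,0,0,1],[0,0,0,0,0,0,1],[0,0,0,0,0,0,1],[0,0,0,0,0,0,1]]' 50
python3 -m inch '[[0,0,-0.005,0,0,0,1],[0,0,-0.01,0,0,0,1],[0,0,-0.04,0,0,0,1],[0,0,-0.045,0,0,0,1],[0,0,-0.045,0,0,0,1]]' >/dev/null
python3 -m inch '[[-0.04,0.0075,0,0,0,0,1],[-0.04,0.0075,0,0,0,0,1],[-0.04,0.0075,0,0,0,0,1],[-0.028,0.0075,0,0,0,0,1]]' >/dev/null
python3 -m inch '[[0,0,0,0,0,0,1],[0,0,0,0,0,0,1],[0,0,0,0,0,0,1]]'
python3 - <<'E'
from h import *
inhand(.0088,.06,"w12")
E
```

```text
clock: 32.05
position: [0.6488, 0.2355, 0.0103]
tool_rot: [3.141, 0.004, 0.4]
force: [-0.3, 0.5, 0.4]
grip_width: 0.0858
finger_force: 0.0
clock: 32.35
position: [0.6514, 0.2369, 0.0073]
tool_rot: [3.142, -0.002, 0.4]
force: [0.4, 0.4, 0.9]
grip_width: 0.0854
finger_force: 0.0
clock: 32.85
position: [0.6509, 0.2368, 0.0068]
tool_rot: [3.141, -0.001, 0.4]
force: [-3.6, -1.3, 14.3]
grip_width: 0.0479
finger_force: 49.7
clock: 34.05
position: [0.5265, 0.1519, 0.1508]
tool_rot: [-3.141, -0.001, 0.401]
force: [0.1, 0.5, -1.8]
grip_width: 0.0476
finger_force: 52.7
[0.52648964 0.15186319 0.15075616] [-3.14137529e+00 -1.07501434e-03  4.00527865e-01]
-8 [222. 162.] 131.0
-6 [221.8 157.7] 130.0
-4 [221.7 153.5] 130.0
-2 [221.5 149.1] 103.0
0 [221.4 144.8] 64.0
2 [221.2 140.4] 105.0
4 [221.1 135.9] 124.0
6 [220.9 131.4] 124.0
8 [220.7 126.9] 82.0
```

```bash
python3 -m inch '[[-0.0125,-0.001,0.02,0,0,0,1],[0,0,0.02,0,0,0,1],[0,0,0.005,0,0,0,1],[0,0,0,0,0,0,1],[0,0,0,0,0,0,1]]' 
python3 - <<'E'
from h import *
inhand(.0072,.06,"w13")
E
```

```text
clock: 34.6
position: [0.5145, 0.1478, 0.1059]
tool_rot: [-3.141, -0.001, 0.4]
force: [0.0, -0.3, -3.3]
grip_width: 0.048
finger_force: 52.6
[0.51445041 0.14776096 0.10591504] [-3.14142250e+00 -6.89229724e-04  4.00479574e-01]
-8 [222.  161.2] 129.0
-6 [221.9 157. ] 129.0
-4 [221.7 152.8] 129.0
-2 [221.6 148.5] 85.0
0 [221.4 144.2] 79.0
2 [221.3 139.9] 122.0
4 [221.1 135.5] 113.0
6 [220.9 131. ] 100.0
8 [220.8 126.6] 118.0
```

```bash
python3 -m inch '[[0.0003,0,0.008,0,0,0,1],[0,0,0.006,0,0,0,1],[0,0,0.006,0,0,0,1],[0,0,0.004,0,0,0,1],[0,0,0,0,0,0,1]]' 
python3 -m inch '[[0,0,0.0025,0,0,0,1],[0,0,0,0,0,0,1],[0,0,0,0,0,0,1]]'
```

```text
clock: 35.15
position: [0.5139, 0.1474, 0.0807]
tool_rot: [-3.141, 0.001, 0.4]
force: [0.7, -0.3, -2.0]
grip_width: 0.0478
finger_force: 52.6
clock: 35.45
position: [0.5142, 0.1474, 0.0789]
tool_rot: [3.142, -0.0, 0.4]
force: [-0.0, 0.4, -1.7]
grip_width: 0.0479
finger_force: 52.7
```

```bash
python3 -m inch '[[0,0,0,0,0,0,0],[0,0,0,0,0,0,0],[0,0,0,0,0,0,0],[0,0,0,0,0,0,0],[0,0,-0.02,0,0,0,0]]' 
python3 -m inch '[[0,0,-0.045,0,0,0,0],[0,0,-0.045,0,0,0,0],[0,0,-0.045,0,0,0,0],[0,0,-0.045,0,0,0,0],[0,0,-0.02,0,0,0,0]]' >/dev/null
python3 -m inch '[[0,0,0,0,0,0,0],[0,0,0,0,0,0,0]]'
python3 - <<'E'
from h import *
im=save("wrist","w14"); rect("clamp_plate","wrist",.086)
rectify("wrist",.5129,.1472,.402,.086,"r14",im,half=(.1,.08)); rectify("wrist",.5129,.1472,.402,.03,"r14b",im,half=(.1,.08))
E
python3 -m inch '[[0.022,0.0353,0,0,0,0,0],[0.022,0.0353,0,0,0,0,0],[0.022,0.0353,0,0,0,0,0],[0.022,0.0353,0,0,0,0,0],[0.022,0.0353,0,0,0,0,0]]' >/dev/null
python3 -m inch '[[0,0,0,0,0,0,0.45],[0,0,0,0,0,0,0.45],[0,0,0,0,0,0,0.45]]'
python3 - <<'E'
from h import *
im=save("wrist","w15")
for n,z in dict(rod_grip=.136,rod_stand=0).items():
    for r in landmark_of(n,"wrist")[:3]: print(n,round(r["score"],2),np.round(r["xy"]),np.round(ray("wrist",r["xy"],z)[:2],4))
a=cv2.hconcat([cv2.resize(cv2.imread("pics/r14.png"),(288,360)),cv2.imread("pics/w15.png")[:360]]); cv2.imwrite("pics/c15.png",a)
E
```

```text
clock: 35.95
position: [0.513, 0.1471, 0.0974]
tool_rot: [-3.141, 0.003, 0.401]
force: [-1.4, -1.5, 1.2]
grip_width: 0.0856
finger_force: 0.0
clock: 36.65
position: [0.5141, 0.1472, 0.2986]
tool_rot: [3.141, -0.0, 0.4]
force: [0.3, -0.3, -0.8]
grip_width: 0.0852
finger_force: 0.0
clamp_plate wrist 0.56 centre 0.5124 0.145 yaw 0.397 size [0.12 0.05] rect [237.3, 111.2, 276.0, 207.5]
clock: 37.55
position: [0.6836, 0.0286, 0.298]
tool_rot: [-3.141, 0.001, 0.401]
force: [0.4, -0.3, 0.7]
grip_width: 0.0469
finger_force: 0.0
rod_grip 0.93 [240. 230.] [0.6146 0.0151]
rod_grip 0.77 [259. 153.] [0.7048 0.031 ]
rod_grip 0.67 [187. 107.] [0.7195 0.1153]
rod_stand 0.58 [257. 139.] [0.6983 0.0287]
rod_stand 0.3 [ 73. 253.] [0.3985 0.2405]
```

View pics/c15.png

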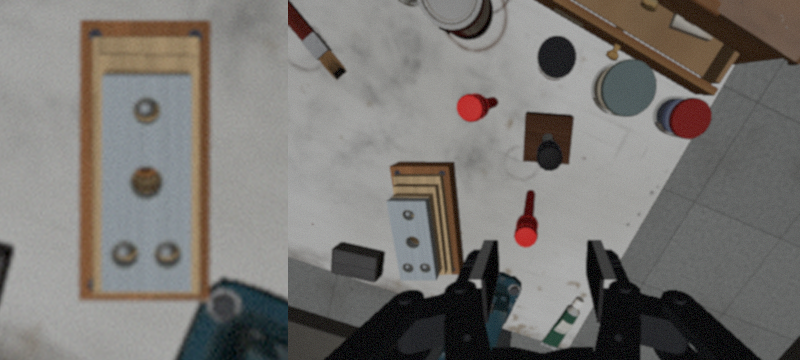

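The clamp sits flush with the stud tops. There are three rod candidates: red at (187,107), red at (240,235) and black-knobbed in the dark stand at (259,150). The task's rod has a black knob and stands in the stand, so it is the one at (259,150), and this enlarged view confirms it.

```bash
python3 -m inch '[[0.0157,0.0051,0.03,0,0,0,0.45],[0,0,0.03,0,0,0,0.45],[0,0,0,0,0,0,0.45],[0,0,0,0,0,0,0.45]]'
python3 - <<'E'
from h import *
s=telemetry.observe(); print(s["position"],s["tool_rot"])
im=save("wrist","w16")
for n,z in dict(rod_grip=.136,rod_tip=.006,rod_stand=0,rod=.006).items():
    for r in landmark_of(n,"wrist")[:3]: print(n,round(r["score"],2),np.round(r["xy"]),np.round(ray("wrist",r["xy"],z)[:2],4))
for r in outline_of("rod","wrist")[:3]:
    print(r["score"],r["rect"],im[r["region"]].mean(0))
rect("rod_stand","wrist",.04)
# expected outlines of an upright knob at a guess
for q in [(.70,.028)]:
    for z in (.156,.116): print(z,proj("wrist",[*q,z]),proj("wrist",[q[0]+.013*.92,q[1]+.013*.39,z]))
g=im.sum(2)
y0,y1,x0,x1=90,260,200,330
for y in range(y0,y1,8): print(y,''.join('%4d'%v for v in g[y,x0:x1:6]))
E
```

```text
clock: 38.1
position: [0.7006, 0.0295, 0.2397]
tool_rot: [-3.141, -0.0, 0.401]
force: [-0.4, -0.7, 1.2]
grip_width: 0.047
finger_force: 0.0
[0.70056009 0.0294607  0.23971272] [-3.14149404e+00 -1.70300052e-05  4.00749139e-01]
rod_grip 0.95 [253. 186.] [0.7038 0.0304]
rod_grip 0.95 [232. 269.] [0.6178 0.0161]
rod_grip 0.85 [166. 133.] [0.7183 0.1153]
rod_tip 0.95 [197. 116.] [0.7224 0.1136]
rod_tip 0.72 [239. 219.] [0.613  0.0129]
rod_tip 0.57 [254. 155.] [0.7048 0.0303]
rod_stand 0.74 [254. 156.] [0.7026 0.0288]
rod 0.98 [256. 156.] [0.704  0.0271]
rod 0.91 [236. 220.] [0.6107 0.0173]
rod 0.84 [193. 116.] [0.7209 0.1181]
0.98 [143.7, 112.6, 201.5, 151.8] [142.28778019  43.10122921  41.49168474]
0.7 [238.7, 152.9, 271.1, 209.0] [38.21715185 36.91188041 36.91424076]
0.63 [213.1, 216.4, 242.1, 293.1] [115.19912152  35.00366032  33.76207906]
rod_stand wrist 0.83 centre 0.7072 0.0288 yaw 0.33 size [0.069 0.064] rect [227.8, 127.5, 283.8, 188.7]
0.156 [253.67065983 199.20912057] [253.65161504 184.07410999]
0.116 [253.69328456 184.31734844] [253.67719446 171.02532555]
90  483 485 473 485 483
[... 1320 characters left out ...]
4  94 207 493 490 482 485 474 482 489 493 494 501
210  471 448 448 473 473 475 473 472 481 500 488 475 486 485 484 499 486 482 497 501 497 489
218  478 478 469 478 476 463  88 420 488 474 487 483 486 469 480 496 488 494 491 491 483 491
226  458 475 463 467 491 371  84 445 475 477 483 473 482 485 491 488 489 498 507 478 480 488
234  476 483 474 477 486 203 108 467 478 486 472 490 491 495 488 488 480 485 482 491 484 487
242  179  27 483 468 477 102  72 485 483 478 479 479 489 491 487 482 481  68 184 407 491 488
250  204  46 481 484 477  80  94 489 485 487 490 494 495 493 511 503 492  10 190 195 198 486
258  103  18 449 460 110  84  89 278 476 486 498 485 509 503 488 505 474  47  89 183 120  33
```

```bash
python3 -m inch '[[0.0036,0.0008,0.04,0,0,0,0.45],[0,0,0.04,0,0,0,0.45],[0,0,0.035,0,0,0,0.45],[0,0,0.008,0,0,0,0.45],[0,0,0,0,0,0,0.45]]'
python3 -m inch '[[0,0,0,0,0,0,1],[0,0,0,0,0,0,1],[0,0,0,0,0,0,1],[0,0,0,0,0,0,1],[0,0,0,0,0,0,1]]' 50
```

```text
clock: 38.95
position: [0.7041, 0.0298, 0.1155]
tool_rot: [-3.141, 0.001, 0.4]
force: [1.0, -1.5, 1.4]
grip_width: 0.0472
finger_force: 0.0
clock: 39.45
position: [0.7055, 0.0301, 0.1182]
tool_rot: [3.141, -0.003, 0.4]
force: [0.4, -0.2, 8.8]
grip_width: 0.025
finger_force: 48.9
```

```bash
python3 -m inch '[[0,0,-0.02,0,0,0,1],[0,0,-0.035,0,0,0,1],[0,0,-0.04,0,0,0,1],[0,0,-0.03,0,0,0,1],[0,0,0,0,0,0,1]]'
python3 -m inch '[[-0.0261,-0.0366,0,0,0,0,1],[-0.0261,-0.0366,0,0,0,0,1],[-0.0261,-0.0366,0,0,0,0,1],[-0.0261,-0.0366,0,0,0,0,1],[-0.0261,-0.0366,0,0,0,0,1]]' >/dev/null
python3 -m inch '[[0,0,0.02,0,0,0,1],[0,0,0,0,0,0,1],[0,0,0,0,0,0,1],[0,0,0,0,0,0,1]]'
python3 - <<'E'
from h import *
s=telemetry.observe(); p=np.array(s["position"]); print(p,s["tool_rot"],"tip z",p[2]-.1122)
for cam in ("wrist","side","top"):
    save(cam,"x_"+cam)
    for n,z in dict(rod_tip=p[2]-.1122,rod_grip=p[2]+.0178,clamp_plate_mid=.079).items():
        for r in landmark_of(n,cam)[:2]: print(cam,n,round(r["score"],2),np.round(r["xy"],1),np.round(ray(cam,r["xy"],z)[:2],4))
im=cv2.imread("pics/x_side.png"); 
t=proj("side",[.5137,.1475,p[2]-.1122]); print("expected tip px",t)
g=im[:,:,1]
for y in range(int(t[1])-60,int(t[1])+14,6): print(y,''.join('%4d'%v for v in g[y,int(t[0])-24:int(t[0])+24:2]))
E
```

```text
clock: 39.95
position: [0.7062, 0.0301, 0.2469]
tool_rot: [3.139, -0.008, 0.4]
force: [0.6, 0.3, -1.2]
grip_width: 0.0247
finger_force: 49.6
clock: 40.85
position: [0.5137, 0.147, 0.2214]
tool_rot: [3.142, -0.001, 0.399]
force: [-0.1, 0.5, -2.0]
grip_width: 0.0246
finger_force: 49.7
[0.51365032 0.14700061 0.22137579] [ 3.14153121e+00 -6.36996544e-04  3.99023877e-01] tip z 0.10917579486047843
wrist rod_tip 0.88 [255.5 187.7] [0.5136 0.1447]
wrist rod_tip 0.72 [383.2 131.2] [0.6026 0.0642]
wrist rod_grip 0.81 [255. 272.] [0.5126 0.1453]
wrist rod_grip 0.69 [454.6 146.7] [0.6029 0.0914]
wrist clamp_plate_mid 0.64 [254.  178.9] [0.5122 0.1458]
side rod_tip 0.77 [268.  189.8] [0.5069 0.1501]
side rod_tip 0.5 [211.3 210.2] [0.5786 0.3328]
side rod_grip 0.73 [254.  164.4] [0.468  0.3076]
side rod_grip 0.66 [208.9 167.8] [0.5525 0.3721]
side clamp_plate_mid 0.89 [267.2 198.6] [0.5124 0.144 ]
top rod_tip 0.6 [297.9 174.2] [0.5872 0.0309]
top rod_grip 0.64 [300.1 164.4] [0.5992 0.0367]
top rod_grip 0.5 [269.1 131.9] [0.6941 0.1228]
expected tip px [266.19344663 189.09262508]
129  121 122 123 1
[... 594 characters left out ...]
24 125 123 124 120  75  38  37  31 108 125  89 113 120 123 123 122 125 122 124 123 127 127 122
171  124 125 123 125 121 111  65  34 100 118 120  87 116 119 114 113 110 116 122 120 124 122 126 125
177  184 169 162 150 130 116  68  38 106 126 127 121 117 119 123 122 125 121 122 123 121 122 122 122
183  202 203 204 204 203 201 122  40 108 195 198 155 117 121 181 196 194 193 182 169 164 149 131 126
189  202 204 198 196 200 200 121  35 110 195 197 192 143 158 198 200 198 200 198 201 200 200 203 206
195  197 199 189 185 180 172 173 182 180 183 181 178 171 176 181 183 184 183 179 154 144 174 183 197
201  195 183 139 133 137 138 134 136 139 135 137 139 138 138 138 137 136 139 138 137 136 141 144 175
```

```bash
python3 - <<'E'
from h import *
im=cv2.imread("pics/x_wrist.png"); 
for y in range(164,250,5): print(y,''.join('%4d'%v for v in im[y,228:284:2,1]))
print([np.round(proj("wrist",[.5123,.1457,z]),1) for z in (.109,.129,.219)], np.round(proj("wrist",[.5123+.0046*.92,.1457+.0046*.39,.109]),1))
E
```

```text
164  147 147 144 147 148 147 147 146 149 148 147 142 143 148 150 151 149 144 141 146 147 145 144 146 152 147 142 139
169  144 149 147 147 146 142 146 146 147 150 145 140 140 148 146 150 149 143 142 144 147 146 142 141 153 149 141 139
174  141 144 148 146 146 146 143 150 143 149 125  89  73  74  79  89 123 141 147 143 150 151 141 146 149 149 142 139
179  143 150 146 148 150 146 146 146 137  73  56  65  74  80  76  70  53  87 137 143 150 145 143 145 151 144 146 135
184  142 148 150 148 147 145 145 142 142  97  63  60  57  61  56  68  69 101 141 147 143 146 142 154 151 144 143 135
189  139 146 147 147 149 144 148 148 141 124  61  56  62  58  67  63  76 135 146 139 151 152 142 145 145 145 139 130
194  139 148 146 151 148 149 142 151 143  97  54  61  58  57  66  58  58 119 143 143 147 143 144 147 146 148 145 123
199  142 148 148 149 145 141 148 148 140  85  56  60  66  62  63  60  57 109 147 146 151 150 142 146 153 146 143 123
204  137 144 146 149 146 147 149 145 136  76  49  60  62  61  60  61  59  88 140 147 148 148 142 147 149 143 139 122
209  139 148 149 145 149 145 143 147 128  59  5
[... 389 characters left out ...]
101 124 147 150 144 147 142  99
229  130 143 146 144 146 147 147 140  80  54  55  61  65  58  59  63  60  62  85 138 146 148 145 149 144 146 139 102
234  118 133 145 144 152 144 149 132  65  31  20  22  19   7   8  21  34  42  68 131 150 146 144 148 150 133 115  85
239   27  66 157 164 149 109  47  14  20  25  31  40  38  37  41  40  38  35  24  15  48 117 155 166 160  78  19  51
244   15  58 148 103  25  39  31  20   0   0   3  10   2  19   5   0  15  11   3   0  23  31  27  70  99  23  10  38
249   10  19  36  28  12   1   8   2   3  11  13   0  22   4   3  15   5   0   0   9   7   4   0  31  41  20  13  13
[array([254.5, 188.1]), array([254.6, 195.6]), array([254.9, 250.8])] [254.5 183.3]
```

```bash
python3 -m inch '[[0,0,0.015,0,0,0,1],[0,0,0.015,0,0,0,1],[0,0,0.015,0,0,0,1],[0,0,0.01,0,0,0,1],[0,0,0,0,0,0,1]]'
python3 -m inch '[[0,0,0.008,0,0,0,1],[0,0,0.008,0,0,0,1],[0,0,0.008,0,0,0,1],[0,0,0,0,0,0,1],[0,0,0,0,0,0,1]]'
```

```text
clock: 41.95
position: [0.5123, 0.1473, 0.1648]
tool_rot: [-3.141, 0.002, 0.4]
force: [-0.1, -0.6, -1.4]
grip_width: 0.0248
finger_force: 49.7
clock: 42.45
position: [0.5128, 0.1475, 0.1418]
tool_rot: [-3.142, 0.0, 0.4]
force: [0.2, 0.2, -1.2]
grip_width: 0.0247
finger_force: 49.7
```

```bash
python3 -m inch '[[0,0,0.005,0,0,0,1],[0,0,0.005,0,0,0,1],[0,0,0.005,0,0,0,1],[0,0,0,0,0,0,1],[0,0,0,0,0,0,1]]'
python3 -m inch '[[0,0,0.004,0,0,0,1],[0,0,0.003,0,0,0,1],[0,0,0,0,0,0,1],[0,0,0,0,0,0,1]]'
```

```text
clock: 42.95
position: [0.5129, 0.1476, 0.1267]
tool_rot: [-3.141, -0.0, 0.4]
force: [1.0, 0.8, -2.7]
grip_width: 0.0251
finger_force: 49.6
clock: 43.35
position: [0.5128, 0.1475, 0.1197]
tool_rot: [-3.142, 0.0, 0.4]
force: [2.6, 1.5, -3.8]
grip_width: 0.025
finger_force: 49.6
```

```bash
python3 -m inch '[[0,0,0.001,0,0,0,1],[0,0,0,0,0,0,0.4],[0,0,0,0,0,0,0.4],[0,0,0,0,0,0,0.4],[0,0,0,0,0,0,0.4]]'
python3 -m inch '[[0,0,-0.02,0,0,0,0.4],[0,0,-0.04,0,0,0,0.4],[0,0,-0.045,0,0,0,0.4],[0,0,-0.045,0,0,0,0.4],[0,0,0,0,0,0,0.4]]' >/dev/null
python3 -m inch '[[0,0,0,0,0,0,0.4],[0,0,0,0,0,0,0.4]]'
python3 - <<'E'
from h import *
print(telemetry.observe()["position"])
for cam in ("side","wrist"):
    im=save(cam,"f_"+cam)
    for n,z in dict(rod_grip=.136,clamp_plate_mid=.079).items():
        for r in landmark_of(n,cam)[:3]: print(cam,n,round(r["score"],2),np.round(r["xy"],1),np.round(ray(cam,r["xy"],z)[:2],4))
    rect("clamp_plate",cam,.086)
a=[proj("side",[.5128,.1472,z]) for z in (.006,.116,.136,.156)]; print(np.round(a,1))
im=cv2.imread("pics/f_side.png"); t=a[3]
for y in range(int(t[1])-8,int(t[1])+46,2): print(y,''.join('%4d'%v for v in im[y,int(t[0])-16:int(t[0])+18:2,1]))
E
```

```text
clock: 43.85
position: [0.5127, 0.1474, 0.1188]
tool_rot: [-3.142, 0.0, 0.4]
force: [-0.4, 0.4, 0.5]
grip_width: 0.0512
finger_force: 0.0
clock: 44.55
position: [0.5124, 0.1472, 0.2679]
tool_rot: [-3.142, 0.001, 0.4]
force: [-0.0, 0.4, -0.2]
grip_width: 0.0511
finger_force: 0.0
[0.51236581 0.14721991 0.26794822]
side rod_grip 0.76 [208.9 168.3] [0.7128 0.1297]
side rod_grip 0.66 [267.5 180.8] [0.5081 0.1504]
side rod_grip 0.55 [255.7 165.1] [0.5977 0.0457]
side clamp_plate_mid 0.91 [265.7 199.6] [0.5132 0.1521]
clamp_plate side 0.59 centre 0.5065 0.1647 yaw 0.434 size [0.116 0.077] rect [245.5, 194.5, 289.5, 205.6]
wrist rod_grip 0.91 [421.5 135.9] [0.6127 0.0208]
wrist rod_grip 0.58 [251.9 180.4] [0.512  0.1484]
wrist clamp_plate_mid 0.75 [253.9 168.4] [0.51   0.1455]
clamp_plate wrist 0.59 centre 0.5134 0.1462 yaw 0.4 size [0.121 0.053] rect [231.6, 112.9, 280.7, 216.4]
[[266.7 222.2]
 [266.5 186.8]
 [266.5 180.2]
 [266.4 173.4]]
165  122  72  36  41  38 106 124 123 124 121 123 124 124 123 124 122 123
167  121  75  37  37  33 105 124 122 121 124 121 121 122 124 122 121 120
169  120
[... 1116 characters left out ...]
177 175 175 179 183 184 181 180 173 157 147
201  137 137 134 138 136 136 138 141 137 137 138 138 139 136 139 135 136
203  132 135 133 134 134 132 133 132 132 137 134 135 131 134 134 134 131
205  130 128 128 128 127 128 130 130 130 127 129 125 128 125 124 126 129
207  126 127 124 125 126 130 127 125 123 122 118 116 120 121 124 119 118
209  139 144 143 142 138 138 142 141 137 138 138 134 136 137 137 138 135
211  129 127 130 130 128 127 132 127 130 130 130 129 130 127 128 128 129
213  122 121 122 123 122 122 121 122 122 122 120 122 121 120 123 122 122
215  131 137 141 136 135 138 130 133 128 128 132 136 130 127 132 132 129
217  114 114 116 115 115 113 113 117 117 115 117 117 117 120 120 119 116
```

```bash
python3 -c "from workcell import bot; print(bot.job_done())"
```

```text
the job is handed in; nothing more can be done
None
```

The job is handed in: all three layers are on the studs, largest at the bottom, with the clamp plate flush on top and the rod standing upright on the bore floor, released; my last camera check agreed with this, but the hand-in returned no verdict.

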